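Index, snug and clamp the grinding-bowl lid

ROBOT

A 7-joint arm with a two-finger parallel gripper is mounted at the origin on the work surface. World frame = base frame: x ahead of the robot, y to its left, z up, the work surface at z = 0. Lengths are in m, angles in rad, forces in N, time in s.
With the tool pointing down it reaches from about 0.425 to 0.925 m from the base axis. Payload 6.8 kg.
Tool frame: the origin (TCP) lies midway between the tips of the shut fingers; the grasp point (between the pads) lies 19 mm behind it; x points along the fingers, y is the direction in which the jaws open and shut, and the axes are right-handed (so a half turn about x gives the same grasp; the last joint's range is limited). The gripper opens to 85 mm and grips with 20 to 120 N. Pads are 22 mm wide; open, the fingers measure 114 mm over their backs; the gripper's body (76 mm by 85 mm) begins 54 mm behind the grasp point. The pads swing forward as they close: fully open they stand 13 mm farther back than shut.
Start: joints at [1.025, 0.477, 0.022, 1.555, -0.011, 1.109, -0.083], TCP at [0.286, -0.611, 0.231] pointing down, gripper open.
Joint ranges: [-2.96, 2.96], [-0.34, 2.1], [-1.41, 1.46], [0.24, 2.44], [-1.37, 4.51], [0.17, 1.92], [-2.96, 2.96]. Speed limits (rad/s): [2.39, 2.39, 3.14, 3.14, 3.14, 3.14, 3.14].

INTERFACE

Orientations are given as a rotation vector (axis times angle).
In Python, from bench import r, viewer, nets gives the robot as it stands.
- The arm moves only by the shell command python3 -m pendant 'ROWS' [FORCE]. ROWS is JSON, one flat list of numbers, 5 for each row, row after row: the finger opening in mm, from 0 to 85.4, then the shift along the tool's x, y, z in mm, then the turn about the tool's x in rad. A call has 1 to 20 rows; each row shifts and turns the commanded pose from where the row before left it, along the tool's axes as they then stand; what a row does not reach is not made up. A row lasts 1/8 s, in which the tool goes at most 62.5 mm and 10.7 degrees, less where a joint would pass 70% of its speed; a pose out of reach is approached as far as the arm can. A call with a gripper value outside its range is refused whole. The fingers move at their own pace and stop on an object; FORCE is the grip in N (left out, the last holds). Time passes only in rows, so rows that do not move let the fingers close. It gives the time, the measured TCP pose, the force and the opening at its end, in the units of the state.
- r.get_obs(): the state, without advancing time (a new reading comes with each control period).
- viewer.grab_frame(name): name is "scene" or "top" or "wrist"; returns (picture, depth): 480x640x3 uint8, red, green, blue; 480x640 float32, m along the optical axis (not along the pixel's ray), 0 where there is no reading.
- viewer.calibration(name): a dict with "mtx" (3x3 intrinsics, pixels), "distortion" ([k1, k2, p1, p2, k3] as OpenCV has them; the pictures are not rectified), "world_to_cam" (4x4, takes a point from world to camera coordinates). Camera axes: x right, y up, looking along -z (the intrinsics and any distortion apply to the point x, -y, -z); pixel columns grow to the right and rows downward; lengths in m; the calibration is good to about 2 mm. A picture is of the moment at which its call begins: read the wrist's pose just before it. calibration takes no time and is no camera call; for the wrist camera it gives the pose at the moment of the call.
- r.hand_in(): hands the job in, once; it reports no verdict.
Trained networks look in the newest picture that a camera, given by its name, has taken for a name from the list of things; names that differ only in an ending like _2 or _b are one class to them, and where a whole thing is asked for, a point or a joint stands for the part that bears it (a point fixed in the world has none). Each returns a list of dicts, best first, with "score" (0 to 1); they miss things now and then, are a little off and sometimes report something else, mostly with a low value. They report only what shows in the picture. A call takes as long as a camera call. They do not tell look-alikes from the thing itself.
- nets.look_for(name, camera): "location" ([x, y, z] in m, in world coordinates, good to about 4 mm: the middle of the surface that is visible of it).
- nets.silhouettes(name, camera): "mask" (480x640 bool, what is visible of it).
The state is a dict: "clock": time; "joints": joint angles; "qvel": joint speeds; "tau": joint torques, N m; "tcp_pos": TCP position; "orientation": TCP orientation; "contact_force": force on the tool from outside, world axes, zero at the start; "moment": the same for the moment, N m; "grip_width": finger opening in m.
Only numpy, scipy, OpenCV 4.12 (cv2) and the standard library are available. Lean on these libraries where they do the work, as an engineer would, in place of code of your own. Each camera call takes 0.05 s, during which the arm holds its last target. There are 200 camera calls.

TASK

Get the grinding bowl ready for the mill: turn its lid in place, nudging it round by its ears, until the notch in its rim faces the spring pin and the pin drops in, then keep pressing the ear the way you were turning for about a second with 15 to 18 N, never over 20 N, so that the lid beds up against the pin. Do not lift the lid. Then gently swing the clamp arm fully home over it, let go, and leave the other things on the bench alone.

Things in the scene. Friction and masses are not known exactly. Their poses are not given: they have to be found in the camera images.
- fixture: Fixed grey mill cradle: base plate 300 x 330 x 10 mm carrying an open round steel bowl, 136 mm across, rim 45 mm above the bench. Origin on the bench under the bowl's axis, z up. Spring pin on its +x side, in a housing 56 mm high, 32 mm wide, 95 to 135 mm from the axis, that the lid's ears pass over. Clamp pivot post 125 mm from the axis on its +y side.
- lid: Loose round aluminium lid, 0.6 to 0.9 kg, on the bowl's rim; a plug under it, 10 mm deep, centres it with about 1 mm of play. Origin on its axis at the seating face, 45 mm above the bench; z up, +x to the notch. Lower rim: radius 80 mm, 14 mm thick. On it a disc, radius 66 mm, 18 mm thick, with four ears. Turns either way under 1 to 4 N on an ear; stopped hard once the pin is in.
- ear (a point): Middle of the outer end of the ear at 45 degrees from the lid's +x, 98 mm from the axis, 68 mm above the bench. Four like ears, at 45, 135, 225 and 315 degrees (two either side of the notch), are square bars 18 mm wide, from radius 66 to 98 mm, 59 to 77 mm above the bench. Pushing the lid with more than 20 N bends the pin.
- notch (a point): Middle of the mouth of the only notch in the lid's lower rim, 79 mm from the lid's axis, 52 mm above the bench. The notch is 17 mm wide and about 11 mm deep.
- pin: Spring pin: flat steel bolt 14 mm wide, 8 mm high, front corners rounded 4 mm, sliding radially (its x axis is the fixture's) on the cradle, 51 mm above the bench, black knob at the rear. Origin in the middle of its front face: 78 to 80 mm from the bowl's axis while its spring (3 to 4 N) holds it on the lid's rim, 70 mm once it has snapped into the notch. It snaps in within about 2 mm of facing it.
- clamp (a joint): Angle of the clamp arm, rad: 0 parked, pointing to the fixture's -x, beside the lid; 1.6 fully home against its stop, pointing from the pivot to the bowl's axis, over the lid. Grows anticlockwise seen from above. Stays where it is left; friction 0.3 N m (about 3.5 N at the grip). Pushing it with more than 20 N bends it.
- clamp_pivot (a point): On the vertical axis of the clamp's pivot, at the level of the top of the arm, 96 mm above the bench.
- clamp_grip (a point): Top centre of the clamp's upright round black grip, 16 mm diameter, 26 mm tall, 90 mm from the pivot axis near the arm's end; its foot on the arm is 96 mm and its top 122 mm above the bench. The arm is 16 mm wide, its underside 80 mm or more above the bench.
- spanner: Bystander: 150 mm steel spanner lying on the cradle's plate, on its -y side; under 25 mm high there. Leave it.
- puck: Bystander: steel puck, 34 mm across, 22 mm high, on the plate's +x, -y corner. Leave it.
- tray: Bystander: steel tray of rock chips, 260 x 180 x 45 mm, on the bench at the right. Leave it.
- jar: Bystander: clear jar, 70 mm across, 90 mm high, on the bench at the left. Leave it.
- jar2: Bystander: a second jar like it, farther from the robot. Leave it.
- marker: Bystander: white marker pen, 135 mm long, on the bench at the left. Leave it.
- brush: Bystander: hand brush on the bench at the far left. Leave it.
Things that resemble listed ones, but are neither listed nor needed, are in the scene too. What is meant by the lid is not orange or pink, and is the larger of those in its own colour.

How it is judged:
On the way, in this order (a step that is already met when the one before it is completed fails the run):
1. the pin is in the lid's notch and the fingers press the lid up against it (over 13 N on the lid, of which over 7 N reach the pin) (x of pin in the frame of fixture below 0.0735 m and horizontal distance between notch and pin below 0.013 m and value of joint clamp below 0.8 rad and contact force between the fingers and lid above 13 N and contact force between lid and pin above 7 N), for 0.5 s.
2. the clamp arm is fully home (value of joint clamp above 1.52 rad), for 0.2 s.
At the end, for the whole second after the job is handed in: The spring pin is in the lid's notch (its front face under 73.5 mm from the bowl's axis), the lid sits level on the bowl at rest (within 3 mm of seated), and the clamp arm is home over it (past 1.52 of 1.6 rad) (x of pin in the frame of fixture below 0.0735 m and horizontal distance between notch and pin below 0.013 m and value of joint clamp above 1.52 rad and z of lid in the frame of fixture below 0.048 m and angle between lid's own z axis and vertical below 0.04 rad and linear speed of lid below 0.01 m/s and angular speed of lid below 0.05 rad/s); the robot touches nothing.
It fails at once if an ear or any part of the lid is pushed with more than 20 N (contact force between any of the fingers, the arm and lid above 20 N).
It fails at once if the clamp is pushed with more than 20 N (contact force between the fingers and clamp above 20 N).
It fails at once if the lid is lifted off the bowl (z of lid in the frame of fixture above 0.053 m).
It fails at once if a bystander is moved more than 20 mm (distance of any of spanner, puck, tray, jar, jar2, marker, brush from where it was at the start of the episode above 0.02 m).
It also fails if it takes over 72 s, if anything falls off the work surface, if the arm or the gripper's body presses on something with over 40 N, if the wrist force passes 120 N, or if a joint passes its speed limit or range.

## Working session

There is one attempt and no reset: what is moved stays moved. The work goes in short steps, Python scripts to look and compute and a shell command to move; the robot and the scene stay as the last step left them, time stands still between calls to the robot, and variables do not carry over. Pictures are saved under pics/ and viewed, about 8 in all and at most 12, crops included, and the job is handed in when it is done.

```bash
ls; mkdir -p pics
python3 - <<'E'
from bench import r,viewer,nets
import cv2,numpy as np
o=r.get_obs();print({k:np.round(v,3) for k,v in o.items()})
ims=[]
for c in("scene","top"):
    p,d=viewer.grab_frame(c);cv2.imwrite(f"pics/{c}0.png",p[:,:,::-1])
    for n in("lid","pin","clamp_grip","clamp_pivot","notch","ear","fixture"):
        for h in nets.look_for(n,c)[:5]: print(c,n,np.round(h["location"],3),round(h["score"],2))
E
```

```text
pics
{'clock': np.float64(0.0), 'joints': array([ 1.025,  0.478,  0.022,  1.556, -0.011,  1.109, -0.083]), 'qvel': array([ 0.001,  0.   ,  0.001, -0.   , -0.002, -0.   ,  0.   ]), 'tau': array([-1.0000e-03, -5.9646e+01,  1.6080e+00, -2.8120e+01,  1.2000e-02,
        9.0000e-03,  0.0000e+00]), 'tcp_pos': array([ 0.286, -0.611,  0.23 ]), 'orientation': array([ 1.979,  0.442, -1.98 ]), 'contact_force': array([ 0.497, -0.886, -1.224]), 'moment': array([ 0.011, -0.045,  0.045]), 'grip_width': np.float64(0.085)}
scene lid [ 0.629 -0.34   0.028] 0.85
scene lid [0.557 0.325 0.036] 0.79
scene lid [ 0.271 -0.288  0.045] 0.72
scene pin [0.691 0.013 0.053] 0.63
scene clamp_grip [0.503 0.069 0.093] 0.68
scene clamp_pivot [0.623 0.043 0.009] 0.96
scene clamp_pivot [0.531 0.501 0.063] 0.65
scene notch [ 0.624 -0.343  0.033] 0.94
scene notch [ 0.588 -0.015  0.074] 0.89
scene notch [ 0.268 -0.29   0.039] 0.87
scene notch [0.561 0.323 0.034] 0.86
scene notch [0.623 0.043 0.009] 0.59
scene ear [ 0.591 -0.015  0.08 ] 0.93
scene ear [ 0.623 -0.339  0.028] 0.75
scene ear [ 0.274 -0.291  0.04 ] 0.75
scene ear [0.552 0.323 0.035] 0.68
scene fixture [0.624 0.038 0.012] 0.63
top lid [ 0.568 -0.032  0.076] 0.92
top lid [ 0.251 -0.298  0.043] 0.92
top lid [ 0.612 -0.348  0.025] 0.88
top lid [0.542 0.311 0.032] 0.56
top pin [0.688 0.011 0.053] 0.58
top pin [0.657 0.443 0.014] 0.34
top clamp_grip [0.496 0.06  0.096] 0.61
top clamp_pivot [0.562 0.011 0.009] 0.59
top notch [ 0.57  -0.034  0.074] 0.95
top notch [ 0.614 -0.35   0.032] 0.93
top notch [0.542 0.31  0.033] 0.8
top notch [ 0.251 -0.298  0.047] 0.73
top ear [0.54  0.315 0.034] 0.95
top ear [ 0.565 -0.029  0.08 ] 0.87
top ear [ 0.245 -0.3    0.039] 0.85
top ear [ 0.614 -0.346  0.026] 0.67
top ear [0.657 0.44  0.013] 0.53
top fixture [0.571 0.011 0.009] 0.9
```

View pics/top0.png

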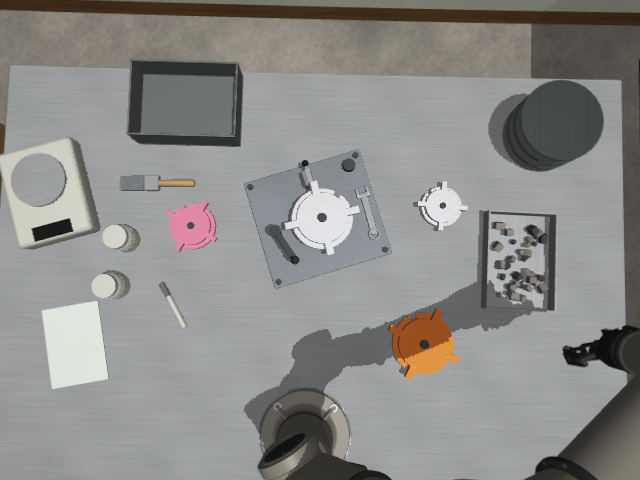

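View pics/scene0.png

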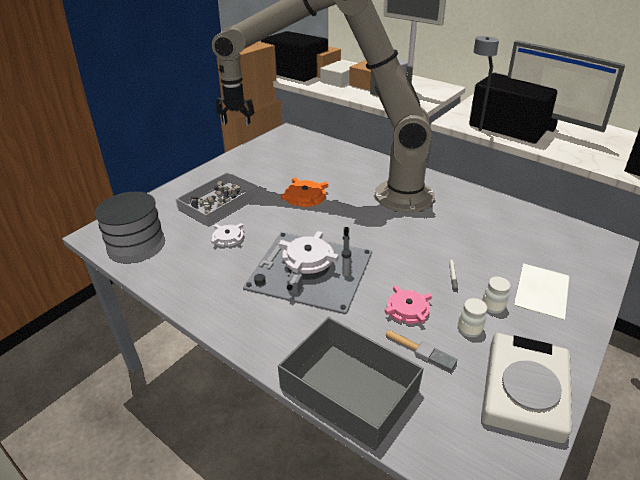

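Lid candidates in the top picture: a white one on the cradle at (322,218), a smaller white one at (442,205), orange at (424,344) and pink at (192,226). I choose the larger white one on the cradle. The pin knob is at (305,163), the clamp pivot is near (272,232) and its grip is at (295,260). Next is a rectified close crop.

```bash
cat > h.py <<'E'
from bench import r,viewer,nets
import cv2,numpy as np
from scipy.spatial.transform import Rotation as R
def proj(c,P,T=None):
    k=viewer.calibration(c);T=k["world_to_cam"] if T is None else T
    q=np.c_[P,np.ones(len(P))]@np.array(T).T
    q=q[:,:3]*[1,-1,-1]
    return cv2.projectPoints(q,np.zeros(3),np.zeros(3),np.array(k["mtx"]),np.array(k["distortion"],float))[0][:,0]
def rect(c,p,cx,cy,z,half=.2,s=.001,T=None):
    "rectified bird's-eye view of plane z: up=+x, left=+y"
    n=int(2*half/s);i,j=np.mgrid[0:n,0:n]
    P=np.stack([cx+half-(i+.5)*s,cy+half-(j+.5)*s,np.full(i.shape,z)],-1).reshape(-1,3)
    uv=proj(c,P,T).astype(np.float32).reshape(n,n,2)
    return cv2.remap(p,uv[...,0],uv[...,1],cv2.INTER_CUBIC)
def cloud(c,d,T=None):
    k=viewer.calibration(c);T=np.array(k["world_to_cam"] if T is None else T)
    v,u=np.nonzero(d>0);z=d[v,u]
    n=cv2.undistortPoints(np.stack([u,v],-1).astype(np.float64)[:,None],np.array(k["mtx"]),np.array(k["distortion"],float))[:,0]
    C=np.c_[n[:,0]*z,-n[:,1]*z,-z]
    return (C-T[:3,3])@T[:3,:3],u,v
E
python3 - <<'E'
from h import *
o=r.get_obs();print(np.round(R.from_rotvec(o["orientation"]).as_matrix(),2))
p,d=viewer.grab_frame("top")
W,u,v=cloud("top",d)
s=(abs(W[:,0]-.58)<.12)&(abs(W[:,1]+.02)<.12)&(abs(W[:,2]-.077)<.006)
q=W[s];print(s.sum(),q.mean(0))
rad=lambda c:np.hypot(q[:,0]-c[0],q[:,1]-c[1])
# centre: maximise points in 66mm disc symmetric fit via hull/minEnclosingCircle
c,rr=cv2.minEnclosingCircle((q[:,:2]*1000).astype(np.float32));c=np.array(c)/1000;print("centre",c,rr)
e=q[rad(c)>.075];print("ears deg",np.histogram(np.degrees(np.arctan2(e[:,1]-c[1],e[:,0]-c[0])),bins=np.arange(-180,181,10)))
g=W[(abs(W[:,0]-.57)<.16)&(abs(W[:,1]-.0)<.2)&(W[:,2]>.085)];print("tall",len(g),np.round(g[::max(1,len(g)//30)],3))
b=(abs(W[:,2]-.010)<.004)&(abs(W[:,0]-.57)<.25)&(abs(W[:,1])<.23)
print("plate",cv2.minAreaRect((W[b][:,:2]*1000).astype(np.float32)))
im=rect("top",p,c[0],c[1],.059);cv2.imwrite("pics/rect0.png",cv2.resize(im,(600,600))[:,:,::-1])
E
```

```text
[[ 0.    0.42 -0.91]
 [-0.   -0.91 -0.42]
 [-1.    0.    0.  ]]
2272 [ 0.56675424 -0.03039737  0.07644046]
centre [ 0.55533807 -0.02333663] 107.9141616821289
ears deg (array([ 0, 12, 26,  0,  0,  0,  0,  0,  0,  0, 37, 54,  7,  8,  7,  9,  6,
        6, 54, 34,  0,  0,  0,  0,  0,  0,  0, 27, 12,  0,  0,  0,  0,  2,
        0,  0]), array([-180, -170, -160, -150, -140, -130, -120, -110, -100,  -90,  -80,
        -70,  -60,  -50,  -40,  -30,  -20,  -10,    0,   10,   20,   30,
         40,   50,   60,   70,   80,   90,  100,  110,  120,  130,  140,
        150,  160,  170,  180]))
tall 345 [[ 0.577 -0.028  0.089]
 [ 0.57  -0.041  0.086]
 [ 0.561 -0.036  0.088]
 [ 0.539  0.095  0.1  ]
 [ 0.536  0.09   0.101]
 [ 0.534  0.088  0.097]
 [ 0.531  0.09   0.098]
 [ 0.529  0.093  0.097]
 [ 0.527  0.095  0.093]
 [ 0.524  0.095  0.097]
 [ 0.521  0.095  0.099]
 [ 0.519  0.093  0.094]
 [ 0.516  0.087  0.097]
 [ 0.514  0.079  0.1  ]
 [ 0.512  0.07   0.094]
 [ 0.506  0.077  0.098]
 [ 0.504  0.064  0.098]
 [ 0.499  0.071  0.096]
 [ 0.497  0.062  0.092]
 [ 0.492  0.066  0.094]
 [ 0.489  0.056  0.093]
 [ 0.484  0.061  0.093]
 [ 0.482  0.051  0.095]
 [ 0.477  0.058  0.09 ]
 [ 0.474  0.048  0.095]
 [ 0.472  0.038  0.092]
 [ 0.467  0.045  0.099]
 [ 0.463  0.034  0.121]
 [ 0.458  0.041  0.123]
 [ 0.456  0.031  0.123]
 [ 0.451  0.041  0.118]
 [ 0.449  0.03   0.095]]
plate ((570.9673461914062, 1.4654541015625), (496.1334228515625, 456.943603515625), 0.16216014325618744)
```

View pics/rect0.png

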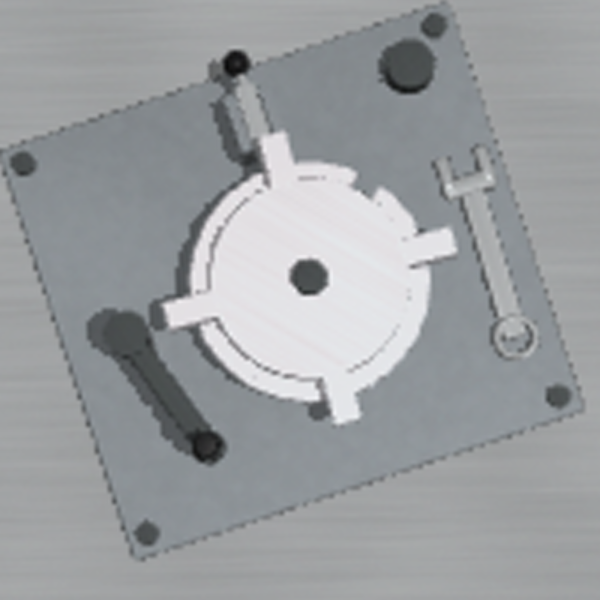

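The rectified crop (1.5 px/mm) confirms it. The larger white lid has its notch at (367,187), about -30° in world, and its axis at (310,281). The pin is at about (262,135) and points along +18°. The grip is at (207,445) and the pivot near (120,330). The lid needs about +49° anticlockwise. I'll push the ear at -75° (440,243) from its clockwise side, and go above it now.

```bash
python3 -m pendant '[0,0,-20.5,-28.5,0, 0,0,-20.5,-28.5,0, 0,0,-20.5,-28.5,0, 0,0,-20.5,-28.5,0, 0,0,-20.5,-28.5,0, 0,0,-20.5,-28.5,0, 0,0,-20.5,-28.5,0, 0,0,-20.5,-28.5,0, 0,0,-20.5,-28.5,0, 0,0,-20.5,-28.5,0, 0,0,-20.5,-28.5,0, 0,0,-20.5,-28.5,0, 0,0,-20.5,-28.5,0, 0,0,0,0,0.18, 0,0,0,0,0]'
python3 - <<'E'
from h import *
T=np.array(viewer.calibration("wrist")["world_to_cam"]);o=r.get_obs()
p,d=viewer.grab_frame("wrist")
print(o["tcp_pos"],np.round(R.from_rotvec(o["orientation"]).as_matrix(),3).tolist(),o["grip_width"],o["joints"].round(2))
W,u,v=cloud("wrist",d,T)
for n in("pin","clamp_grip","clamp_pivot","ear","notch"):
    for h in nets.look_for(n,"wrist")[:3]: print(n,np.round(h["location"],3),round(h["score"],2))
np.savez("w.npz",p=p,d=d,T=T)
im=rect("wrist",p,.567,-.03,.059,half=.15,s=.0005,T=T)
cv2.imwrite("pics/w1.png",np.hstack([cv2.resize(p,(400,300)),cv2.resize(im,(300,300))])[:,:,::-1])
cv2.imwrite("pics/w1r.png",im[:,:,::-1])
E
```

```text
clock: 2.72
tcp_pos: [0.5089, -0.2127, 0.2314]
orientation: [2.083, 0.272, -2.083]
contact_force: [0.9, -0.4, -0.5]
grip_width: 0.0001
[ 0.50891071 -0.21270814  0.23139894] [[0.0, 0.257, -0.966], [-0.0, -0.966, -0.257], [-1.0, 0.0, 0.0]] 6.26426884194631e-05 [ 0.4   0.28 -0.14  1.85  0.05  1.02 -1.07]
pin [ 0.603 -0.155  0.019] 0.33
clamp_grip [0.458 0.031 0.084] 0.49
clamp_pivot [ 0.502 -0.101  0.014] 0.86
ear [ 0.284 -0.277  0.044] 0.92
ear [ 0.614 -0.348  0.027] 0.72
ear [ 0.564 -0.045  0.081] 0.68
notch [ 0.565 -0.047  0.083] 0.96
notch [ 0.618 -0.349  0.032] 0.92
notch [ 0.283 -0.274  0.043] 0.61
```

View pics/w1r.png

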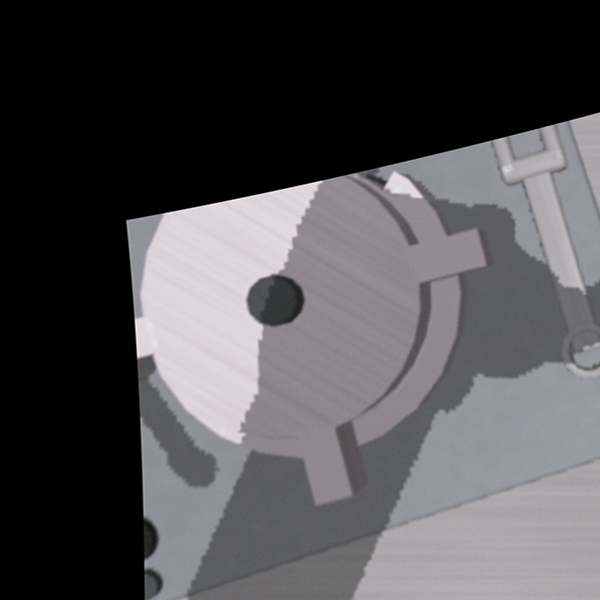

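The wrist view shows the lid disc, partly in shadow, with the target ear's end at (480,255) and the spanner at the right. I'll fit the lid centre and ear angle from depth.

Run:
```python
from h import *
from scipy.optimize import least_squares
w=np.load("w.npz");W,u,v=cloud("wrist",w["d"],w["T"])
def fit(W,c0=(.567,-.03)):
    # raster top surface (z>.068) at 1mm and fit disc+4 ears model by overlap with the seen area
    s=(np.hypot(W[:,0]-c0[0],W[:,1]-c0[1])<.12)&(W[:,2]>.058-.006)&(W[:,2]<.1)
    q=W[s];top=q[:,2]>.068
    best=[]
    def cost(p):
        dx=q[:,0]-p[0];dy=q[:,1]-p[1];rr=np.hypot(dx,dy);a=np.arctan2(dy,dx)-p[2]
        b=(a+np.pi/4)%(np.pi/2)-np.pi/4
        m=np.maximum(.066-rr,np.minimum(.009-abs(rr*np.sin(b)),.098-rr*np.cos(b)))
        y=1/(1+np.exp(-m/.0008))
        return y-top
    for a in np.radians(np.arange(-45,45,10)):
        k=least_squares(cost,[*c0,a],x_scale=[.01,.01,.1],diff_step=1e-3);best.append((k.cost,*k.x[:2],np.degrees(k.x[2])%90))
    return min(best),top.sum(),np.median(q[top][:,2])
print("wrist",fit(W))
p,d=viewer.grab_frame("top");Wt,_,_=cloud("top",d);print("top",fit(Wt))
g=Wt[(abs(Wt[:,0]-.51)<.1)&(abs(Wt[:,1]-.06)<.07)&(Wt[:,2]>.088)]
gr=g[g[:,2]>.112];print("grip",gr.mean(0),len(gr))
pin=Wt[(abs(Wt[:,0]-.67)<.06)&(abs(Wt[:,1])<.05)&(Wt[:,2]>.03)&(Wt[:,2]<.066)&(np.hypot(Wt[:,0]-.567,Wt[:,1]+.03)>.1)]
print("housing",pin.mean(0),len(pin))
# plate outline
p8=rect("top",p,.567,-.03,.010,half=.25)
np.save("p8.npy",p8)
# lid in image: darkened at rim plane: notch direction
im=rect("top",p,.567,-.03,.059,half=.12)
```

```text
wrist ((np.float64(295.67771628195214), np.float64(0.5678097727702927), np.float64(-0.0297525693680051), np.float64(14.909185731645579)), np.int64(27169), np.float64(0.07643035791607028))
top ((np.float64(70.20044062686205), np.float64(0.5679573267944532), np.float64(-0.030341720831846993), np.float64(14.918821755557973)), np.int64(2479), np.float64(0.07666411553642172))
grip [0.45607624 0.03569821 0.12055893] 34
housing [0.68702098 0.01017693 0.05412888] 215
```

The lid axis is at (0.568,-0.030), the ear at -75.1°, the notch at -30.1° and the pin at +18.5°, so the turn is +48.6°. The tool's y axis already lies along the ear. Next I move to the clockwise side of the ear with a 12 mm gap and go down to z = 64 mm.

```bash
python3 -m pendant '[0,0,-25.1,-24,0, 0,0,-25.1,-24,0, 0,0,-25.2,-24.1,0, 0,25,0,0,0, 0,30,0,0,0, 0,30,0,0,0, 0,30,0,0,0, 0,25,0,0,0, 0,15,0,0,0, 0,10,0,0,0, 0,2.5,0,0,0, 0,0,0,0,0, 0,0,0,0,0, 0,0,0,0,0]'
python3 -m pendant '[0,0,0,-2,0, 0,0,0,-2,0, 0,0,0,-1,0, 0,0,0,-1,0, 0,0,0,-1,0]'
python3 -m pendant '[0,0,0,-1,0, 0,0,0,-1,0, 0,0,0,-1,0]'
python3 -m pendant '[0,0,0,-1,0, 0,0,0,-1,0, 0,0,0,-1,0]'
```

```text
clock: 4.82
tcp_pos: [0.5596, -0.1217, 0.0643]
orientation: [2.085, 0.27, -2.083]
contact_force: [0.0, -0.4, 0.5]
grip_width: 0.0001
clock: 5.45
tcp_pos: [0.5661, -0.1198, 0.0638]
orientation: [2.084, 0.27, -2.084]
contact_force: [-1.0, -0.1, 0.2]
grip_width: -0.0
clock: 5.82
tcp_pos: [0.569, -0.1191, 0.0638]
orientation: [2.084, 0.27, -2.084]
contact_force: [0.4, -0.2, -0.1]
grip_width: -0.0002
clock: 6.2
tcp_pos: [0.5712, -0.1185, 0.0636]
orientation: [2.083, 0.27, -2.086]
contact_force: [-2.1, -1.2, 0.4]
grip_width: -0.0
```

Contact has started, at about 2 N. Now I follow the arc: 0.03 rad per row.

```bash
python3 -m pendant '[0,0,0.56,-2.6,-0.03, 0,0,0.56,-2.6,-0.03, 0,0,0.56,-2.6,-0.03, 0,0,0.56,-2.6,-0.03]'
python3 -m pendant '[0,0,0.56,-2.6,-0.03, 0,0,0.56,-2.6,-0.03, 0,0,0.56,-2.6,-0.03, 0,0,0.56,-2.6,-0.03, 0,0,0.56,-2.6,-0.03, 0,0,0.56,-2.6,-0.03]'
python3 - <<'E'
from h import *
o=r.get_obs();M=R.from_rotvec(o["orientation"]).as_matrix();y=M[:,1]
print("y ang",np.degrees(np.arctan2(y[1],y[0])),"pos in tool axes rel. axis",(o["tcp_pos"]-[.568,-.030,0])@M*1000, o["contact_force"]@M)
E
```

```text
clock: 6.7
tcp_pos: [0.5826, -0.1173, 0.0637]
orientation: [2.014, 0.387, -2.014]
contact_force: [-1.1, 0.6, -0.6]
grip_width: -0.0001
clock: 7.45
tcp_pos: [0.598, -0.1136, 0.0638]
orientation: [1.904, 0.547, -1.905]
contact_force: [-1.9, -0.7, 0.4]
grip_width: -0.0
y ang -57.93505114005266 pos in tool axes rel. axis [-63.79964697  86.80078814  19.0139849 ] [-0.44959838 -0.42762493  1.96184226]
```

```bash
python3 -m pendant '[0,0,0.5,-2.6,-0.03, 0,0,0.5,-2.6,-0.03, 0,0,0.5,-2.6,-0.03, 0,0,0.5,-2.6,-0.03, 0,0,0.5,-2.6,-0.03, 0,0,0.5,-2.6,-0.03, 0,0,0.5,-2.6,-0.03, 0,0,0.5,-2.6,-0.03, 0,0,0.5,-2.6,-0.03, 0,0,0.5,-2.6,-0.03, 0,0,0.5,-2.6,-0.03, 0,0,0.5,-2.6,-0.03, 0,0,0.5,-2.6,-0.03]'
cat > st.py <<'E'
from h import *
o=r.get_obs();M=R.from_rotvec(o["orientation"]).as_matrix();y=M[:,1]
print("y ang",np.degrees(np.arctan2(y[1],y[0])).round(2),"rel",((o["tcp_pos"]-[.568,-.030,0])@M*1000).round(2), "F tool",(o["contact_force"]@M).round(2),o["clock"])
E
python3 st.py
python3 - <<'E'
from h import *
p,d=viewer.grab_frame("top");im=rect("top",p,.568,-.03,.059,half=.15,s=.0005)
cv2.imwrite("pics/t2.png",im[:,:,::-1])
E
```

```text
clock: 9.07
tcp_pos: [0.6274, -0.0955, 0.0638]
orientation: [1.65, 0.848, -1.65]
contact_force: [-0.1, -0.7, -0.6]
grip_width: -0.0002
y ang -35.58 rel [-63.79  86.4   18.72] F tool [0.6  0.35 0.6 ] 9.075
```

View pics/t2.png

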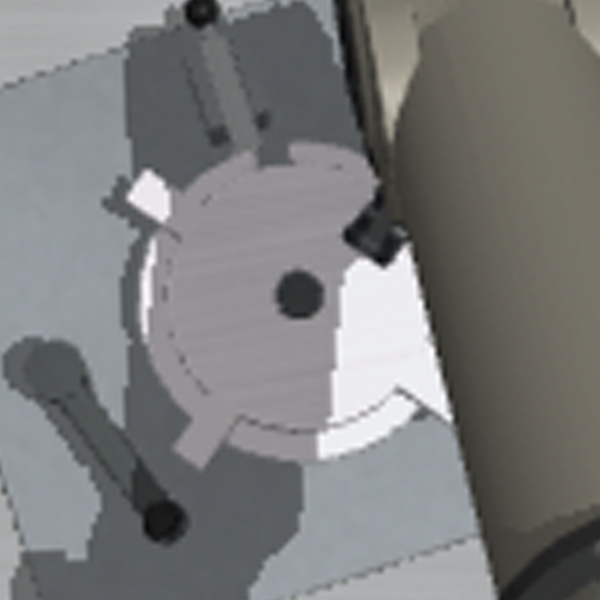

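The picture shows the notch at (273,155), about 7–9° short of the pin, which is at about (255,140). I slow down here.

```bash
python3 -m pendant '[0,0,0.35,-1.75,-0.02, 0,0,0.35,-1.75,-0.02, 0,0,0.35,-1.75,-0.02, 0,0,0.2,-0.9,-0.01]';python3 st.py
python3 -m pendant '[0,0,0.18,-0.86,-0.01, 0,0,0.18,-0.86,-0.01]'; python3 st.py
```

```text
clock: 9.62
tcp_pos: [0.6317, -0.0912, 0.0638]
orientation: [1.603, 0.895, -1.603]
contact_force: [-0.9, -0.5, 0.8]
grip_width: -0.0002
y ang -31.64 rel [-63.84  86.38  18.69] F tool [-0.84 -0.57  0.88] 9.625
clock: 9.88
tcp_pos: [0.6332, -0.0897, 0.0639]
orientation: [1.59, 0.908, -1.589]
contact_force: [-0.0, 0.6, 0.2]
grip_width: -0.0002
y ang -30.5 rel [-63.91  86.5   18.37] F tool [-0.18 -0.3  -0.47] 9.875
```

```bash
for i in 1; do :; done
python3 -m pendant '[0,0,0.15,-0.86,-0.01, 0,0,0.15,-0.86,-0.01]' >/dev/null; python3 st.py
python3 -m pendant '[0,0,0.15,-0.86,-0.01]' >/dev/null; python3 st.py
python3 - <<'E'
from h import *
p,d=viewer.grab_frame("top")
im=rect("top",p,.568,-.03,.059,half=.15,s=.0005)[60:360,130:430]
cv2.imwrite("pics/t3.png",cv2.resize(im,(500,500))[:,:,::-1])
E
```

```text
y ang -29.35 rel [-63.87  86.34  18.63] F tool [ 0.56 -0.13  0.1 ] 10.125
y ang -28.78 rel [-63.82  86.27  18.77] F tool [-0.09  0.44 -0.38] 10.25
```

View pics/t3.png

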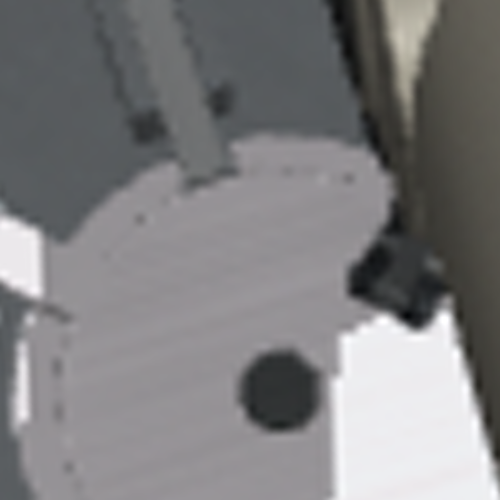

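The pin now reaches into the notch at (205,175). I press on in small steps and watch the force.

```bash
python3 -m pendant '[0,0,0.1,-0.5,-0.005]' >/dev/null; python3 st.py
python3 -m pendant '[0,0,0.1,-0.5,-0.005]' >/dev/null; python3 st.py
python3 -m pendant '[0,0,0.1,-0.5,-0.005]' >/dev/null; python3 st.py
```

```text
y ang -28.52 rel [-63.78  86.24  18.81] F tool [-0.36 -0.25 -0.17] 10.425
y ang -28.23 rel [-63.79  86.22  18.8 ] F tool [-0.6   0.04 -0.33] 10.55
y ang -27.95 rel [-63.77  86.24  18.97] F tool [-0.03  0.24  0.25] 10.675
```

```bash
python3 -m pendant '[0,0,0.1,-0.5,-0.005]' >/dev/null; python3 st.py
python3 -m pendant '[0,0,0.1,-0.5,-0.005]' >/dev/null; python3 st.py
python3 -m pendant '[0,0,0.1,-0.5,-0.005]' >/dev/null; python3 st.py
```

```text
y ang -27.67 rel [-63.77  86.28  18.79] F tool [-0.1  -0.77 -0.09] 10.8
y ang -27.38 rel [-63.78  86.27  18.62] F tool [ 0.42  0.47 -0.26] 10.925
y ang -27.09 rel [-63.78  86.37  18.52] F tool [-0.53 -0.04  0.63] 11.05
```

```bash
python3 -m pendant '[0,0,0,-0.5,0]' >/dev/null; python3 st.py
python3 -m pendant '[0,0,0,-0.5,0]' >/dev/null; python3 st.py
python3 -m pendant '[0,0,0,-0.5,0]' >/dev/null; python3 st.py
python3 -m pendant '[0,0,0,-0.4,0]' >/dev/null; python3 st.py
```

```text
y ang -27.11 rel [-63.79  86.41  17.99] F tool [0.87 0.02 2.08] 11.175
y ang -27.11 rel [-63.79  86.36  17.48] F tool [0.28 0.58 0.46] 11.3
y ang -27.12 rel [-63.8   86.41  17.37] F tool [-0.31  0.54  2.84] 11.425
y ang -27.13 rel [-63.8   86.48  17.27] F tool [0.13 0.92 2.97] 11.55
```

```bash
python3 -m pendant '[0,0,0,-0.3,0]' >/dev/null; python3 st.py
python3 -m pendant '[0,0,0,-0.3,0]' >/dev/null; python3 st.py
python3 -m pendant '[0,0,0,-0.3,0]' >/dev/null; python3 st.py
python3 -m pendant '[0,0,0,0,0]' >/dev/null; python3 st.py
```

```text
y ang -27.14 rel [-63.77  86.67  17.08] F tool [-1.2   1.49  4.17] 11.675
y ang -27.14 rel [-63.77  86.79  16.88] F tool [-1.17  2.08  3.67] 11.8
y ang -27.15 rel [-63.73  86.88  16.81] F tool [-0.66  1.2   4.79] 11.925
y ang -27.16 rel [-63.75  86.95  16.79] F tool [-0.22  1.3   4.64] 12.05
```

```bash
python3 -m pendant '[0,0,0,-0.5,0]' >/dev/null; python3 st.py
python3 -m pendant '[0,0,0,-0.5,0]' >/dev/null; python3 st.py
python3 -m pendant '[0,0,0,-0.5,0]' >/dev/null; python3 st.py
python3 -m pendant '[0,0,0,0,0]' >/dev/null; python3 st.py
```

```text
y ang -27.17 rel [-63.72  87.06  16.68] F tool [-0.91  2.6   6.41] 12.175
y ang -27.18 rel [-63.7   87.23  16.52] F tool [-0.22  2.32  7.61] 12.3
y ang -27.2 rel [-63.68  87.39  16.38] F tool [-1.08  2.96  7.75] 12.425
y ang -27.2 rel [-63.71  87.44  16.35] F tool [-0.09  2.4   7.24] 12.55
```

```bash
python3 -m pendant '[0,0,0,-0.6,0, 0,0,0,-0.6,0]' >/dev/null; python3 st.py
python3 -m pendant '[0,0,0,-0.6,0, 0,0,0,-0.6,0]' >/dev/null; python3 st.py
python3 -m pendant '[0,0,0,-0.5,0, 0,0,0,0,0]' >/dev/null; python3 st.py
python3 -m pendant '[0,0,0,0,0]' >/dev/null; python3 st.py
```

```text
y ang -27.23 rel [-63.66  87.7   16.15] F tool [-2.58  2.93  8.57] 12.8
y ang -27.27 rel [-63.64  88.02  15.9 ] F tool [-1.5   3.29 10.27] 13.05
y ang -27.29 rel [-63.62  88.09  15.81] F tool [-1.5   3.18 11.63] 13.3
y ang -27.3 rel [-63.61  88.12  15.85] F tool [-2.39  2.59 11.87] 13.425
```

```bash
python3 -m pendant '[0,0,0,-0.5,0, 0,0,0,-0.5,0]' >/dev/null; python3 st.py
python3 -m pendant '[0,0,0,-0.4,0, 0,0,0,0,0]' >/dev/null; python3 st.py
python3 -m pendant '[0,0,0,0,0]' >/dev/null; python3 st.py;python3 -m pendant '[0,0,0,0,0]' >/dev/null; python3 st.py
```

```text
y ang -27.32 rel [-63.63  88.23  15.73] F tool [-2.98  2.95 13.02] 13.675
y ang -27.34 rel [-63.62  88.31  15.68] F tool [-3.74  3.58 13.59] 13.925
y ang -27.34 rel [-63.62  88.31  15.7 ] F tool [-2.79  4.77 13.42] 14.05
y ang -27.34 rel [-63.63  88.3   15.71] F tool [-2.63  2.86 13.49] 14.175
```

```bash
python3 -m pendant '[0,0,0,-0.4,0, 0,0,0,-0.4,0]' >/dev/null; python3 st.py
python3 -m pendant '[0,0,0,0,0, 0,0,0,0,0]' >/dev/null; python3 st.py
python3 -m pendant '[0,0,0,0,0, 0,0,0,0,0]' >/dev/null; python3 st.py
python3 -m pendant '[0,0,0,0,0, 0,0,0,0,0]' >/dev/null; python3 st.py
python3 -m pendant '[0,0,0,0,0, 0,0,0,0,0]' >/dev/null; python3 st.py
python3 -m pendant '[0,0,0,0,0, 0,0,0,0,0]' >/dev/null; python3 st.py
```

```text
y ang -27.36 rel [-63.61  88.36  15.62] F tool [-3.92  3.52 15.23] 14.425
y ang -27.36 rel [-63.61  88.37  15.65] F tool [-3.46  3.62 14.27] 14.675
y ang -27.37 rel [-63.6   88.37  15.65] F tool [-4.96  3.8  14.1 ] 14.925
y ang -27.36 rel [-63.6   88.37  15.63] F tool [-3.7   2.52 15.26] 15.175
y ang -27.36 rel [-63.61  88.37  15.65] F tool [-4.15  3.95 14.61] 15.425
y ang -27.36 rel [-63.61  88.36  15.59] F tool [-2.79  2.64 15.05] 15.675
```

I held about 15.6 N for 1.25 s. Now I release gently, retreat, rise, and check.

```bash
python3 -m pendant '[0,0,0,1.5,0, 0,0,0,1.5,0, 0,0,0,2,0, 0,0,0,3,0, 0,0,0,6,0, 0,0,0,8,0, 0,-15,0,0,0, 0,-30,0,0,0, 0,-40,0,0,0, 0,-50,0,0,-0.18, 0,0,0,0,-0.18, 0,0,0,0,-0.18, 0,0,0,0,-0.18, 0,0,0,0,-0.18, 0,0,0,0,-0.18]'
python3 st.py
python3 - <<'E'
from h import *
print(r.get_obs()["joints"].round(2))
p,d=viewer.grab_frame("top")
im=rect("top",p,.568,-.03,.059,half=.15,s=.0005)
cv2.imwrite("pics/t4.png",im[:,:,::-1])
E
```

```text
clock: 17.55
tcp_pos: [0.6309, -0.0966, 0.2001]
orientation: [0.747, 1.437, -0.746]
contact_force: [0.9, 0.4, 0.2]
grip_width: 0.0001
y ang 35.13 rel [-200.04   13.31   90.83] F tool [-0.16  0.98  0.21] 17.55
[ 0.52  0.53 -0.65  1.65  0.35  1.09  0.38]
```

View pics/t4.png

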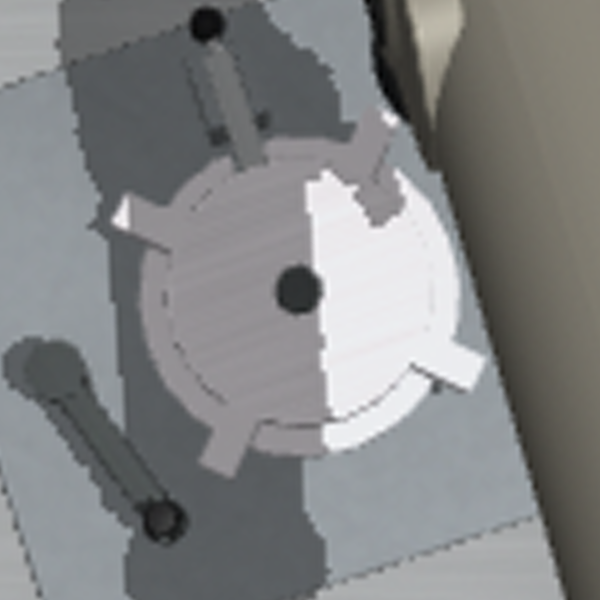

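The pin sits deep in the notch at (250,165), and the knob has moved inward to (207,22). The clamp grip is at (163,520). Next I bring the tool behind the grip, at a height clear of the arm.

```bash
python3 -m pendant '[0,0,-9.6,-34.3,0, 0,0,-9.6,-34.3,0, 0,0,-9.6,-34.3,0, 0,0,-9.6,-34.3,0, 0,0,-9.6,-34.3,0, 0,0,-9.6,-34.3,0, 0,0,-9.6,-34.2,0, 0,0,0,0,0, 0,0,0,0,0]'
python3 - <<'E'
from h import *
o=r.get_obs();print(o["joints"].round(2))
T=np.array(viewer.calibration("wrist")["world_to_cam"]);p,d=viewer.grab_frame("wrist");W,u,v=cloud("wrist",d,T)
g=W[(abs(W[:,0]-.456)<.03)&(abs(W[:,1]-.036)<.03)&(W[:,2]>.112)&(W[:,2]<.13)];print("wrist grip",len(g),g.mean(0) if len(g) else 0)
p,d=viewer.grab_frame("top");W,u,v=cloud("top",d)
g=W[(abs(W[:,0]-.456)<.03)&(abs(W[:,1]-.036)<.03)&(W[:,2]>.112)&(W[:,2]<.13)];print("top grip",len(g),g.mean(0) if len(g) else 0)
E
```

```text
clock: 18.73
tcp_pos: [0.4393, 0.0617, 0.1995]
orientation: [0.753, 1.435, -0.752]
contact_force: [1.3, -0.1, 0.4]
grip_width: -0.0003
[ 0.45  0.21 -0.8   2.08  0.2   0.92  0.14]
wrist grip 320 [0.45341667 0.04063221 0.1190638 ]
top grip 0 0
```

```bash
python3 -m pendant '[0,0,0,-2,0, 0,25,0,0,0, 0,25,0,0,0, 0,20,0,0,0, 0,14,0,0,0, 0,8,0,0,0, 0,4,0,0,0, 0,0,0,0,0, 0,0,0,0,0]'
cat > sc.py <<'E'
from h import *
o=r.get_obs();M=R.from_rotvec(o["orientation"]).as_matrix();y=M[:,1]
print("y ang",np.degrees(np.arctan2(y[1],y[0])).round(2),"rel pivot",((o["tcp_pos"]-[.528,.0885,0])@M*1000).round(2), "F tool",(o["contact_force"]@M).round(2),o["clock"],o["joints"].round(2))
E
python3 sc.py
python3 -m pendant '[0,0,0,2,0, 0,0,0,2,0, 0,0,0,1.5,0, 0,0,0,1.5,0]' >/dev/null; python3 sc.py
python3 -m pendant '[0,0,0,1.5,0, 0,0,0,1.5,0, 0,0,0,1.5,0]' >/dev/null; python3 sc.py
```

```text
clock: 19.95
tcp_pos: [0.4378, 0.0636, 0.1033]
orientation: [0.752, 1.436, -0.751]
contact_force: [0.2, -0.4, -0.1]
grip_width: 0.0
y ang 34.77 rel pivot [-103.36  -88.19  -30.9 ] F tool [ 0.14 -0.08  0.45] 19.95 [ 0.34  0.37 -0.73  2.17  0.38  0.72 -0.03]
y ang 34.77 rel pivot [-102.82  -88.65  -23.94] F tool [ 0.1   0.5  -0.21] 20.45 [ 0.35  0.38 -0.73  2.16  0.38  0.73 -0.02]
y ang 34.78 rel pivot [-102.79  -88.66  -19.55] F tool [ 0.07 -0.35 -0.67] 20.825 [ 0.36  0.38 -0.72  2.16  0.38  0.73 -0.01]
```

```bash
python3 -m pendant '[0,0,-0.4,2.2,-0.025, 0,0,-0.4,2.2,-0.025, 0,0,-0.4,2.2,-0.025, 0,0,-0.4,2.2,-0.025]' >/dev/null; python3 sc.py
python3 -m pendant '[0,0,-0.5,2.66,-0.03, 0,0,-0.5,2.66,-0.03, 0,0,-0.5,2.66,-0.03, 0,0,-0.5,2.66,-0.03, 0,0,-0.5,2.66,-0.03, 0,0,-0.5,2.66,-0.03, 0,0,-0.5,2.66,-0.03, 0,0,-0.5,2.66,-0.03, 0,0,-0.5,2.66,-0.03, 0,0,-0.5,2.66,-0.03]' ; python3 sc.py
```

```text
y ang 40.63 rel pivot [-102.68  -88.6   -20.27] F tool [-2.49 -0.65 -3.07] 21.325 [ 0.39  0.39 -0.74  2.15  0.39  0.74  0.1 ]
clock: 22.58
tcp_pos: [0.4643, 0.0243, 0.1027]
orientation: [0.44, 1.526, -0.441]
contact_force: [-5.1, -0.3, 0.7]
grip_width: 0.0001
y ang 57.8 rel pivot [-102.6   -88.27  -19.71] F tool [-0.72 -2.97 -4.14] 22.575 [ 0.48  0.43 -0.8   2.12  0.44  0.77  0.41]
```

```bash
python3 -m pendant '[0,0,-0.5,2.66,-0.03, 0,0,-0.5,2.66,-0.03, 0,0,-0.5,2.66,-0.03, 0,0,-0.5,2.66,-0.03, 0,0,-0.5,2.66,-0.03, 0,0,-0.5,2.66,-0.03, 0,0,-0.5,2.66,-0.03, 0,0,-0.5,2.66,-0.03, 0,0,-0.5,2.66,-0.03, 0,0,-0.5,2.66,-0.03]' >/dev/null; python3 sc.py
python3 -m pendant '[0,0,-0.5,2.66,-0.03, 0,0,-0.5,2.66,-0.03, 0,0,-0.5,2.66,-0.03, 0,0,-0.5,2.66,-0.03, 0,0,-0.5,2.66,-0.03, 0,0,-0.5,2.66,-0.03, 0,0,-0.5,2.66,-0.03, 0,0,-0.5,2.66,-0.03]' >/dev/null; python3 sc.py
```

```text
y ang 74.99 rel pivot [-102.85  -87.49  -19.21] F tool [-0.71 -2.79 -3.13] 23.825 [ 0.55  0.48 -0.85  2.07  0.5   0.81  0.7 ]
y ang 88.74 rel pivot [-102.83  -87.23  -18.98] F tool [-1.58 -2.96 -3.8 ] 24.825 [ 0.58  0.53 -0.89  2.02  0.55  0.85  0.93]
```

```bash
python3 -m pendant '[0,0,-0.5,2.66,-0.03, 0,0,-0.5,2.66,-0.03, 0,0,-0.5,2.66,-0.03, 0,0,-0.5,2.66,-0.03, 0,0,-0.5,2.66,-0.03, 0,0,-0.5,2.66,-0.03, 0,0,-0.5,2.66,-0.03, 0,0,-0.35,1.77,-0.02]' >/dev/null; python3 sc.py
python3 -m pendant '[0,0,-0.18,0.9,-0.01, 0,0,-0.18,0.9,-0.01, 0,0,-0.18,0.9,-0.01]' >/dev/null; python3 sc.py
python3 -m pendant '[0,0,-0.18,0.9,-0.01, 0,0,-0.18,0.9,-0.01]' >/dev/null; python3 sc.py
```

```text
y ang 101.89 rel pivot [-102.82  -86.94  -18.65] F tool [-1.67 -2.59 -4.06] 25.825 [ 0.61  0.58 -0.93  1.97  0.6   0.89  1.13]
y ang 103.56 rel pivot [-102.81  -86.99  -18.72] F tool [-1.13 -2.43 -3.12] 26.2 [ 0.61  0.59 -0.94  1.97  0.61  0.9   1.16]
y ang 104.72 rel pivot [-102.81  -86.91  -18.62] F tool [-1.28 -2.75 -3.97] 26.45 [ 0.61  0.59 -0.94  1.96  0.61  0.9   1.18]
```

```bash
python3 -m pendant '[0,0,-0.18,0.9,-0.01, 0,0,-0.18,0.9,-0.01, 0,0,-0.18,0.9,-0.01]' >/dev/null; python3 sc.py
python3 -m pendant '[0,0,-0.18,0.9,-0.01, 0,0,-0.18,0.9,-0.01, 0,0,-0.18,0.9,-0.01]' >/dev/null; python3 sc.py
python3 -m pendant '[0,0,-0.18,0.9,-0.01, 0,0,-0.18,0.9,-0.01]' >/dev/null; python3 sc.py
```

```text
y ang 106.43 rel pivot [-102.81  -86.93  -18.49] F tool [-1.3  -3.56 -4.11] 26.825 [ 0.61  0.6  -0.95  1.96  0.62  0.91  1.2 ]
y ang 108.15 rel pivot [-102.82  -86.88  -18.4 ] F tool [-1.49 -3.09 -2.38] 27.2 [ 0.61  0.6  -0.95  1.95  0.62  0.91  1.23]
y ang 109.3 rel pivot [-102.82  -86.95  -18.36] F tool [-1.48 -2.5  -3.02] 27.45 [ 0.61  0.61 -0.95  1.94  0.63  0.92  1.25]
```

Close to the stop now. I continue until the force climbs.

```bash
python3 -m pendant '[0,0,-0.15,0.9,-0.01, 0,0,-0.15,0.9,-0.01]' >/dev/null; python3 sc.py
python3 -m pendant '[0,0,0,0.8,0, 0,0,0,0.8,0]' >/dev/null; python3 sc.py
python3 -m pendant '[0,0,0,0.8,0, 0,0,0,0.8,0]' >/dev/null; python3 sc.py
```

```text
y ang 110.44 rel pivot [-102.8   -86.9   -18.32] F tool [-0.24 -4.39 -3.58] 27.7 [ 0.61  0.61 -0.96  1.94  0.63  0.92  1.26]
y ang 110.39 rel pivot [-102.65  -86.92  -17.84] F tool [-5.78 -3.26 -8.04] 27.95 [ 0.61  0.61 -0.96  1.94  0.63  0.93  1.26]
y ang 110.38 rel pivot [-102.43  -87.08  -18.04] F tool [ -9.96  -1.58 -13.36] 28.2 [ 0.61  0.62 -0.95  1.94  0.63  0.93  1.26]
```

The stop is met at about 110.4°, matching the computed home position. I back off, rise and check.

```bash
python3 -m pendant '[0,0,0,-0.5,0, 0,0,0,-1,0, 0,0,0,-2,0, 0,0,0,-5,0, 0,0,0,-10,0, 0,-10,0,-10,0, 0,-30,0,0,0, 0,-40,0,-30,0, 0,-40,0,-40,0, 0,0,0,-40,0, 0,0,0,-40,0, 0,0,0,0,0, 0,0,0,0,0]'
python3 - <<'E'
from h import *
p,d=viewer.grab_frame("top");W,u,v=cloud("top",d)
g=W[(abs(W[:,0]-.555)<.04)&(abs(W[:,1]-.003)<.04)&(W[:,2]>.11)&(W[:,2]<.13)]
if len(g):
    m=g.mean(0);a=np.degrees(np.arctan2(m[1]-.0885,m[0]-.528))%360;print("grip",m,len(g),"clamp rad",np.radians(a-198.5))
cv2.imwrite("pics/t5.png",rect("top",p,.55,-.0,.077,half=.2,s=.0008)[:,:,::-1])
E
```

```text
clock: 29.82
tcp_pos: [0.3773, -0.0605, 0.2233]
orientation: [-0.28, 1.552, 0.278]
contact_force: [0.1, 0.4, -1.2]
grip_width: -0.0001
grip [0.5592362  0.00401473 0.12034007] 35 clamp rad 1.6020472181538696
```

View pics/t5.png

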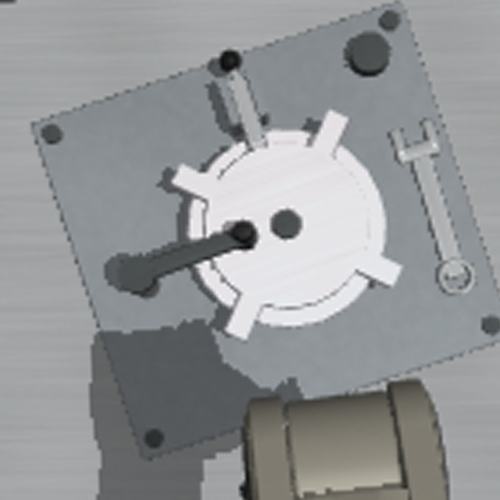

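The clamp arm lies over the lid with its grip at (243,235), measured at about 1.60 rad. The pin is in the notch at (258,142). The spanner and puck have not moved, and the arm is clear.

```bash
python3 -c "
from bench import r
print(r.hand_in())"
```

```text
the job is handed in; nothing more can be done
None
```

The bowl is ready and I handed the job in at about 30 s of the 72 s allowed; no verdict was reported.

- **Lid:** I turned it about 49° anticlockwise by one ear until the pin dropped into the notch. I then held the ear at about 15.6 N (wrist readings of 14.9–15.9 N) for about 1.25 s. I could not measure the share of that force that reached the pin.
- **Clamp:** I swung it to its stop with about 5 N while it moved. The force rose to about 16.7 N at the stop, still under the 20 N limit, and I backed off straight away.
- **Last checks:** The final top picture showed the pin in the notch and the clamp at about 1.60 rad. The arm was clear, and the spanner and puck had not moved. I did not measure the bystanders out on the bench again, and I did not re-measure the lid's height or level at the end. No check failed or disagreed.

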